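# Fetch a dropped seal ring from under a rack with a trigger reacher

### The job

A brittle seal ring has been dropped under the low slatted rack. Take the reacher by its handle and trigger, slide its open jaws in under the rack on both sides of the ring, squeeze the trigger by feel until the jaws just hold the ring (gently: a hard squeeze cracks it), and draw it out of the open front, still held, until it is well clear of the rack (a hand's width, about 8 cm). Then let the jaws spring open, leave ring and reacher standing on the bench clear of the rack, and leave the other parts under the rack and the socket beside it where they are; do not touch the ring with the fingers.

Things in the scene. Friction and masses are not known exactly. Their poses are not given: they have to be found in the camera images.
- rack: Fixed low rack, deck 320 (x) x 310 (y) mm, underside 45 mm above the bench, on four corner posts (284 mm between). Front half: slats 12 mm wide, 24 mm gaps; rear half: a motor spindle, top 160 mm up. 8 mm high rails along the sides; the gap is otherwise clear to the rear. Origin on the bench 140 mm behind the middle of the front edge; -y points out of the open front, +y into the gap, z up.
- rack_mouth (a point): Point on the bench under the middle of the rack's open front edge; same axes as the rack (+y into the gap).
- seal_ring: Brittle steel-grey ring flat on the bench under the rack: outside diameter 28, bore 16, height 16 mm, about 110 g (0.75 to 1.35 times). Origin: centre of its underside. 45 to 105 mm in from the front edge, in one of three lanes 75 mm apart; a nut and a key block lie in the other two. It cracks if a jaw presses it with over 6 N, or if it is pushed on the rack so hard.
- reacher: Loose reacher, 0.34 kg, standing on its foot and head, balanced about the handle. Origin on the bench under the middle of the grip; +x along the shaft to the jaws, z up. Foot x -110 to -30, y +-25, 24 mm high; handle rear face x -32, 26 wide, up to z 112 mm; shaft 14 wide, z 8 to 20 mm; head bar x 170 to 180, y +-42, 20 mm high; jaws to x 223, y -38 to +41, up to z 19 mm.
- reacher_grip (a point): On the reacher, midway between the handle's rear face and the front face of the released trigger, 88 mm above its underside: grasp here from above, closing along the reacher's x (64 mm wide released, 37 mm fully squeezed). Axes as the reacher's. Gripper fingers close evenly, so squeezing moves the whole reacher forward (towards its jaws) by half of the trigger travel.
- reacher_bite (a point): On the reacher, on the shaft's line, 203 mm ahead of the grip and 11 mm up: middle of the jaw pads' length (pads x 183 to 223 mm, z 3 to 19 mm). Axes as the reacher's.
- trigger (a joint): Trigger travel in m: 0 released, 0.027 fully squeezed. Upright plate 24 mm wide, up to z 112 mm, front face at reacher x 32 mm when released, sliding towards the handle against a spring of 7 N plus 0.15 N per mm. A part squeeze of 3 to 5 mm carries the reacher. Held just off the bench, its foot does not rub and the feel is clean. The moving jaw closes by as much as the trigger travels.
- fixed_jaw: Arm of the fixed jaw (reacher's -y side), rigid with the reacher: same origin and axes. Carries a rubber pad on a set screw; its face stands somewhere from y -24 to -15 mm in the reacher's frame: the setting differs each time and is not reported. So the jaws meet the ring somewhere from 11 to 20 mm of trigger travel, which must be felt.
- moving_jaw: Carrier of the moving jaw (reacher's +y side); reacher's origin and axes when released, moves to -y with the trigger. Its sprung rubber pad (face at y +24 mm when released) yields 1 mm per 3 N, up to 8.5 mm: once both pads meet the ring, each further mm of trigger adds 3 N on the ring and 3.15 N on the fingers. Before that, 1 to 2 N slides the ring over to the fixed jaw. 2 to 4 N holds it.
- hex_nut: Hexagonal steel nut, 25 mm across corners, 11 mm tall, under the rack; bystander. Origin: centre of its underside.
- key_block: Steel key block 22 x 14 x 12 mm under the rack; bystander. Origin: centre of its underside.
- socket: Steel socket, 26 mm diameter, 38 mm tall, standing on the bench; bystander. Origin: centre of its underside.

How it is judged:
By the outcome, as a careful person would: the job done as asked, in the order asked, and still so for the second after the job is handed in, with the robot touching nothing.
It also fails if it takes over 72 s, if anything falls off the work surface, if the arm or the gripper's body presses on something with over 40 N, if the wrist force passes 120 N, or if a joint passes its speed limit or range.

### The arm

A 6-joint arm with a two-finger parallel gripper is mounted at the origin on the work surface. World frame = base frame: x ahead of the robot, y to its left, z up, the work surface at z = 0. Lengths are in m, angles in rad, forces in N, time in s.
With the tool pointing down it reaches from about 0.375 to 0.9 m from the base axis. Payload 3.1 kg.
Tool frame: the origin (TCP) lies at the very end of the fingers, on their centre line; the grasp point (between the pads) lies 19 mm behind it; x points along the fingers, y is the direction in which the jaws open and shut, and the axes are right-handed (so a half turn about x gives the same grasp; the last joint's range is limited). The gripper opens to 87 mm and grips with 3 to 60 N. Pads are 19 mm wide; open, the fingers measure 117 mm over their backs; the gripper's body (75 mm by 190 mm) begins 51 mm behind the grasp point.
Start: joints at [0.947, 0.527, 1.433, -0, 1.181, -0.178], TCP at [0.269, 0.564, 0.223] pointing down, gripper open.
Joint ranges: [-3.08, 3.08], [-0.75, 2.2], [0.22, 2.44], [-1.43, 4.57], [0, 2.65], [-2.85, 2.85]. Speed limits (rad/s): [2.79, 2.79, 3.14, 3.14, 3.14, 3.14].

### API

Orientations are given as a unit quaternion [x, y, z, w].
In Python, from rig import robot gives the robot as it stands.
- The arm moves only by the tool carry_out, never from a script. Its argument "commands" is a list that holds one entry, the list of rows, each a list of 5 numbers: the opening, from 0 (shut) to 1 (fully open), then the shift along the tool's x, y, z in mm, then the turn about the tool's x in degrees. In form: [[[hand, x, y, z, twist], ...]]. A call has 1 to 8 rows; each row shifts and turns the pose as measured when the row begins, along the tool's axes as they then stand; what a row does not reach is not made up. A row lasts 1/12 s, in which the tool goes at most 41.7 mm and 7.16 degrees, less where a joint would pass 70% of its speed; a pose out of reach is approached as far as the arm can. A call with a gripper value outside its range is refused whole. The fingers move at their own pace and stop on an object; "force" is the grip in N (left out, the last holds). Time passes only in rows, so rows that do not move let the fingers close. It gives the time, the measured TCP pose, the force and the opening at its end, in the units of the state.
- robot.get_obs(): the state, without advancing time (a new reading comes with each control period).
- robot.camera(name): name is "scene" or "side" or "wrist"; returns the picture (384x512x3 uint8, red, green, blue); there is no depth.
- robot.camera_model(name): a dict with "fx", "fy", "cx", "cy" (pixels), "k1" (the pictures are not rectified: a ray, as slopes to the right and down, at radius r is drawn at 1 + k1 r^2 times it, then the intrinsics apply), "R" (3x3) and "t" (3): a world point X has camera coordinates R X + t. Camera axes: x right, y down, z forward; pixel columns grow to the right and rows downward; lengths in m; the calibration is good to about 2 mm. A picture is of the moment at which its call begins: read the wrist's pose just before it. camera_model takes no time and is no camera call; for the wrist camera it gives the pose at the moment of the call.
- robot.hand_in(): hands the job in, once; it reports no verdict.
The state is a dict: "time": time; "q": joint angles; "joint_velocities": joint speeds; "joint_torque": joint torques, N m; "position": TCP position; "tool_rot": TCP orientation; "ft_force": force on the tool from outside, world axes, zero at the start; "moment": the same for the moment, N m; "grip_width": finger opening in m.
Only numpy, scipy, OpenCV 4.12 (cv2) and the standard library are available. Lean on these libraries where they do the work, as an engineer would, in place of code of your own. Each camera call takes 0.05 s, during which the arm holds its last target. There are 200 camera calls.

## Working session

There is one attempt and no reset: what is moved stays moved. The work goes in short steps, Python scripts to look and compute and a tool call to move; the robot and the scene stay as the last step left them, time stands still between calls to the robot, and variables do not carry over. Pictures are saved under pics/ and viewed, on a budget of 10 in all, crops included, one or two more only if the job needs it, and the job is handed in when it is done.

Besides the shell and the picture viewer there is one more tool, called after "Request:" as name(argument=value, ...), one argument or row to a line, values as JSON. carry_out: Moves the arm, as the interface text tells. Its arguments: {"type":"object","properties":{"commands":{"type":"array"},"force":{"type":"number"}},"required":["commands"]}

```bash
mkdir -p pics; ls; python3 - <<'E'
from rig import robot
import cv2,json
o=robot.get_obs();print(o)
for n in("scene","side"):
    m=robot.camera_model(n);print(n,m)
    cv2.imwrite(f"pics/{n}0.png",robot.camera(n)[:,:,::-1])
E
```

```text
pics
{'time': 0.0, 'q': array([ 9.46503666e-01,  5.28441907e-01,  1.43385155e+00, -3.58387609e-06,
        1.18141280e+00, -1.78489868e-01]), 'joint_velocities': array([ 0.00041553, -0.00123426, -0.00110965, -0.00077269,  0.00056225,
       -0.00014771]), 'joint_torque': array([ 2.59066073e-04, -4.40037024e+01, -1.76590776e+01,  6.32920861e-02,
        5.82050357e-02, -1.72877708e-04]), 'position': array([0.26903605, 0.56334535, 0.22160269]), 'tool_rot': array([ 0.15562425,  0.68990368, -0.15700092,  0.68932192]), 'ft_force': array([-1.13595327,  0.23949269,  0.88755538]), 'moment': array([-0.00454428, -0.01460883,  0.03709553]), 'grip_width': 0.08691094539265155}
scene {'fx': 420.6557679956651, 'fy': 420.6557679956651, 'cx': 250.07054217036293, 'cy': 190.7277539429614, 'k1': -0.029514213641953203, 'R': array([[ 0.24430348,  0.96962309, -0.01211904],
       [ 0.66087316, -0.1756315 , -0.72965762],
       [-0.70962136,  0.17024875, -0.68370526]]), 't': array([-0.12883602, -0.33214116,  1.47980133])}
side {'fx': 437.29004923333804, 'fy': 437.29004923333804, 'cx': 260.60630305578485, 'cy': 187.08154569257206, 'k1': 0.035769534381821844, 'R': array([[-0.93373458, -0.35736113,  0.020803  ],
       [-0.24669142,  0.60028225, -0.76079207],
       [ 0.25938984, -0.71550978, -0.64866221]]), 't': array([0.5737654 , 0.22891618, 0.91321326])}
```

View pics/scene0.png

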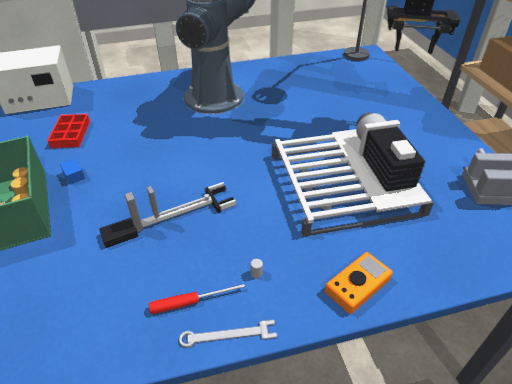

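View pics/side0.png

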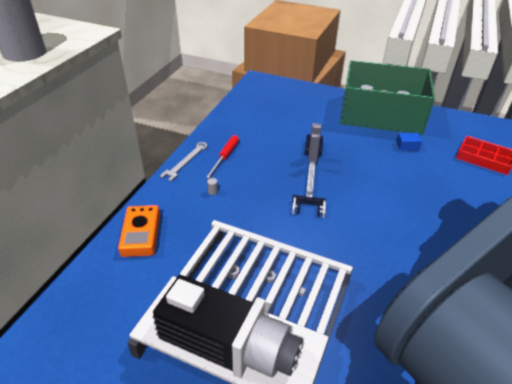

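The scene view shows the reacher at (115–235, 185–240) and the rack with its mouth facing left at (275–430, 120–235). The socket is at (257,268). In the side view, parts show through the slats near (236,271), (270,276) and (302,291). I'll enlarge both.

```bash
python3 - <<'E'
import cv2
a=cv2.imread("pics/side0.png")[215:310,185:360]
cv2.imwrite("pics/c1.png",cv2.resize(a,None,fx=4.5,fy=4.5,interpolation=cv2.INTER_CUBIC))
a=cv2.imread("pics/scene0.png")[175:250,95:245]
b=cv2.imread("pics/side0.png")[115:222,280:340]
a=cv2.resize(a,None,fx=3.5,fy=3.5,interpolation=cv2.INTER_CUBIC)
b=cv2.resize(b,None,fx=4,fy=4,interpolation=cv2.INTER_CUBIC)
import numpy as np
c=np.zeros((430,a.shape[1]+b.shape[1],3),np.uint8);c[:a.shape[0],:a.shape[1]]=a;c[:b.shape[0],a.shape[1]:]=b;print(a.shape,b.shape)
cv2.imwrite("pics/c2.png",c)
E
```

```text
(262, 525, 3) (428, 240, 3)
```

View pics/c1.png

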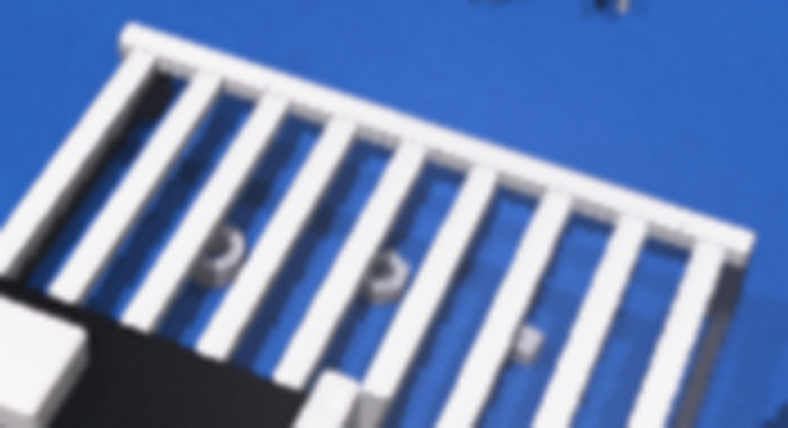

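View pics/c2.png

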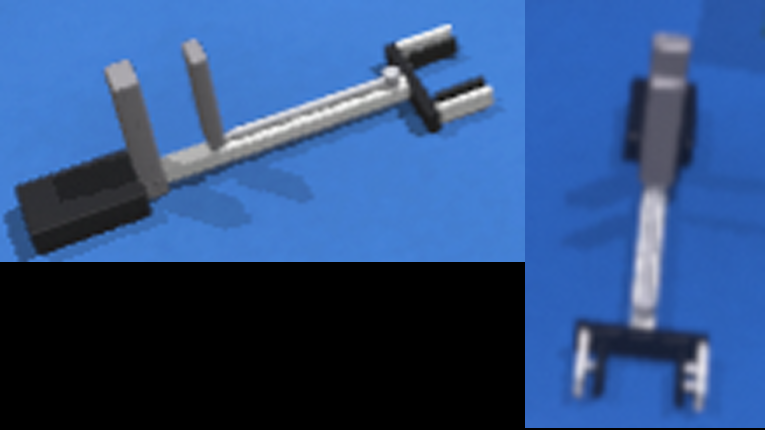

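In the side crop, the left part at (222,250) has a round bore and is tall, so it looks like the ring. The middle one at (388,275) is the hexagonal nut and the right one at (527,343) the key block. The rack's front top corners are at (122,28) and (755,235). The reacher's features (head bar, jaws, posts) are clear in both views.

```bash
python3 - <<'E'
import cv2
a=cv2.imread("pics/scene0.png")[110:240,240:440]
cv2.imwrite("pics/c3.png",cv2.resize(a,None,fx=4,fy=4,interpolation=cv2.INTER_CUBIC))
E
```

```text
(no output)
```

View pics/c3.png

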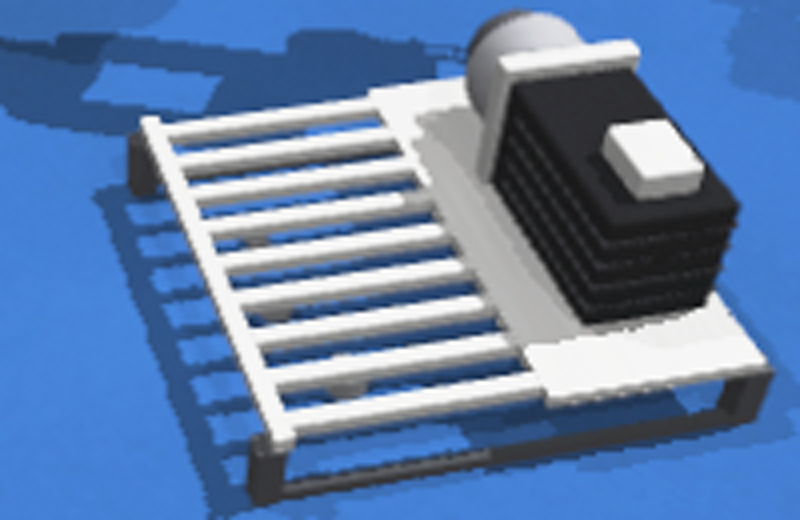

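The rack corners show at (143,118), (275,443) and (772,363). Next is a least-squares fit of the rack and reacher poses, using both views.

```bash
cat > h.py <<'E'
import numpy as np, cv2
from scipy.optimize import least_squares
from rig import robot
def proj(m,X):
    c=np.atleast_2d(X)@np.array(m["R"]).T+m["t"]; s=c[:,:2]/c[:,2:]
    s=s*(1+m["k1"]*(s**2).sum(1,keepdims=True))
    return s*[m["fx"],m["fy"]]+[m["cx"],m["cy"]]
def ray(m,uv,z):
    s=(np.array(uv,float)-[m["cx"],m["cy"]])/[m["fx"],m["fy"]]; d=s.copy()
    for _ in range(8): s=d/(1+m["k1"]*(s@s))
    R=np.array(m["R"]);o=-R.T@m["t"];v=R.T@[*s,1]
    return o+v*(z-o[2])/v[2]
def src(p,f,off): return (np.array(p)+.5)/f-.5+off
def world(p,P):
    P=np.atleast_2d(np.array(P,float));c,s=np.cos(p[2]),np.sin(p[2])
    return np.c_[p[0]+c*P[:,0]-s*P[:,1],p[1]+s*P[:,0]+c*P[:,1],P[:,2]]
E
python3 - <<'E'
from h import *
S=robot.camera_model("scene");D=robot.camera_model("side")
a=lambda p:src(p,4,[240,110]); b=lambda p:src(p,4.5,[185,215])
L=[(S,a((143,118)),(-.16,-.14)),(S,a((277,443)),(.16,-.14)),(S,a((772,364)),(.16,.17)),(D,b((124,26)),(.16,-.14)),(D,b((757,236)),(-.16,-.14))]
def f(p): return np.concatenate([proj(m,world(p,[*P,p[3]]))[0]-uv for m,uv,P in L])
r=least_squares(f,[.65,.1,0,.057],loss='soft_l1',x_scale=[.1,.1,.1,.01]);print("rack",r.x.round(4),r.fun.round(1))
rk=r.x
for n,uv in (("ring",(222,252)),("nut",(386,277)),("key",(527,343))):
    for z in(.006,.012,.016):
        w=ray(D,b(uv),z);c,s=np.cos(rk[2]),np.sin(rk[2]);d=w[:2]-rk[:2]
        print(n,z,w.round(4),"rack",(c*d[0]+s*d[1]).round(4),(-s*d[0]+c*d[1]+.14).round(4))
s=lambda p:src(p,3.5,[95,175]); d=lambda p:src((p[0]-525,p[1]),4,[280,115])
L2=[(S,s((17,187)),(-.11,.025,.024)),(S,s((37,230)),(-.11,-.025,.024)),(S,s((150,196)),(-.03,-.025,.024)),
(S,s((435,122)),(.17,-.042,.02)),(S,s((388,48)),(.17,.042,.02)),(S,s((492,90)),(.223,-.038,.019)),(S,s((452,28)),(.223,.041,.019)),
(D,d((577,322)),(.17,-.042,.02)),(D,d((708,336)),(.17,.042,.02)),(D,d((655,35)),(-.032,-.013,.112)),(D,d((690,38)),(-.032,.013,.112)),
(D,d((655,84)),(.032,-.012,.112)),(D,d((686,86)),(.032,.012,.112))]
g=lambda p:np.concatenate([proj(m,world(p,P))[0]-uv for m,uv,P in L2])
r=least_squares(g,[.6,-.3,1.5],loss='soft_l1');print("reacher",r.x.round(4),r.fun.reshape(-1,2).round(1).tolist())
print("bite",world(r.x,(.203,0,.011)))
c=ray(S,(257,262),.038);print("socket top",c)
print("rack mouth",world(rk,(0,-.14,0)))
E
```

```text
rack [ 0.5399  0.2464 -0.0475  0.0558] [ 0.1  0.2  0.2 -0.2 -0.3 -0.3  0.7 -0.1 -1.1  0.1]
ring 0.006 [0.6088 0.1756 0.006 ] rack 0.0722 0.0726
ring 0.012 [0.6068 0.18   0.012 ] rack 0.07 0.0769
ring 0.016 [0.6054 0.1829 0.016 ] rack 0.0685 0.0797
nut 0.006 [0.5309 0.1604 0.006 ] rack -0.0048 0.0537
nut 0.012 [0.5295 0.1649 0.012 ] rack -0.0065 0.0581
nut 0.016 [0.5286 0.1679 0.016 ] rack -0.0075 0.061
key 0.006 [0.458  0.1715 0.006 ] rack -0.0782 0.0613
key 0.012 [0.4572 0.1759 0.012 ] rack -0.0792 0.0657
key 0.016 [0.4566 0.1789 0.016 ] rack -0.0799 0.0686
reacher [ 0.5602 -0.2666  1.7882] [[-0.1, -1.1], [-1.3, 1.0], [0.2, -1.1], [-0.9, -1.8], [-0.1, -0.9], [1.4, -0.2], [0.2, -0.9], [-0.7, -0.4], [-0.2, -0.1], [-0.5, -0.6], [0.3, -0.4], [-1.6, 0.1], [-0.2, 0.5]]
bite [[ 0.51644456 -0.06836317  0.011     ]]
socket top [ 0.76472691 -0.04396554  0.038     ]
rack mouth [[0.53321319 0.10652975 0.        ]]
```

```bash
cat >> h.py <<'E'
from scipy.spatial.transform import Rotation as Ro
def tool():
    o=robot.get_obs();return np.array(o["position"]),Ro.from_quat(o["tool_rot"]).as_matrix(),o
def rel(target,yaw=None):
    p,R,o=tool();print("t",round(float(o["time"]),2),"pos",p.round(4),"w",round(float(o["grip_width"])*1000,2),"F",np.round(o["ft_force"],2),"M",np.round(o["moment"],2))
    print("tool y dir yaw deg",np.degrees(np.arctan2(R[1,1],R[0,1])).round(2),"tool x",R[:,0].round(4))
    print("shift mm",(R.T@(np.array(target)-p)*1000).round(1))
    if yaw is not None:
        e=np.degrees(np.arctan2(R[1,1],R[0,1])-yaw);e=(e+90)%180-90;print("twist deg (tool x down: + = cw from above)",e.round(2))
E
python3 - <<'E'
from h import *
rel((.56,-.267,.2),1.788)
m=robot.camera_model("wrist");R=np.array(m["R"]);p,T,o=tool();c=-R.T@m["t"]
print("cam in tool mm",(T.T@(c-p)*1000).round(1));print("axes in tool\n",(R@T).round(3),m["fx"])
E
```

```text
t 0.1 pos [0.2691 0.5634 0.2217] w 87.31 F [ 0.17 -0.4   0.13] M [ 0.03 -0.01 -0.04]
tool y dir yaw deg 64.46 tool x [-0.0011 -0.0016 -1.    ]
shift mm [  22.7 -623.7  620.6]
twist deg (tool x down: + = cw from above) -37.99
cam in tool mm [-162.4   -0.6  -81.9]
axes in tool
 [[-0.     1.    -0.   ]
 [-0.297  0.     0.955]
 [ 0.955  0.     0.297]] 282.8161820975047
```

```bash
python3 -c "
from h import *
rel((.681,.143,.25))"
```

```text
t 0.1 pos [0.2691 0.5634 0.2217] w 87.31 F [ 0.17 -0.4   0.13] M [ 0.03 -0.01 -0.04]
tool y dir yaw deg 64.46 tool x [-0.0011 -0.0016 -1.    ]
shift mm [ -28.1 -201.7  552.9]
```

Request:
carry_out(
  commands=[
    [[1, -4, -12.6, 34.6, 0], [1, -4, -12.6, 34.6, 0], [1, -4, -12.6, 34.6, 0], [1, -4, -12.6, 34.6, 0], [1, -4, -12.6, 34.6, 0], [1, -4, -12.6, 34.6, 0], [1, -4, -12.6, 34.6, 0], [1, 0, -12.6, 34.6, 0]],
  ],
)

```text
time: 0.77
position: [0.4753, 0.3505, 0.2454]
tool_rot: [0.149, 0.694, -0.153, 0.688]
ft_force: [0.4, 0.2, -0.6]
grip_width: 0.0871
```

Request:
carry_out(
  commands=[
    [[1, 0, -12.6, 34.6, 0], [1, 0, -12.6, 34.6, 0], [1, 0, -12.6, 34.6, 0], [1, 0, -12.6, 34.6, 0], [1, 0, -12.6, 34.6, 0], [1, 0, -12.6, 34.6, 0], [1, 0, -12.6, 34.6, 0], [1, 0, -12.6, 34.6, 0]],
  ],
)

```text
time: 1.43
position: [0.6909, 0.1304, 0.2402]
tool_rot: [0.148, 0.697, -0.154, 0.685]
ft_force: [0.7, 1.0, -0.4]
grip_width: 0.0871
```

```bash
python3 -c "
from h import *
rel((.681,.143,.25))"
```

```text
t 1.43 pos [0.6909 0.1304 0.2402] w 87.09 F [ 0.69  1.02 -0.44] M [ 0.03 -0.07  0.04]
tool y dir yaw deg 65.3 tool x [-0.018  -0.0047 -0.9998]
shift mm [ -9.7   7.2 -14.4]
```

Request:
carry_out(
  commands=[
    [[1, -5, 7, -14, 0], [1, 0, 0, 0, 0], [1, 0, 0, 0, 0]],
  ],
)

```text
time: 1.68
position: [0.6872, 0.1327, 0.2413]
tool_rot: [0.151, 0.695, -0.16, 0.684]
ft_force: [0.8, 0.4, -0.6]
grip_width: 0.0868
```

```bash
python3 - <<'E'
from h import *
rel((.681,.143,.25))
m=robot.camera_model("wrist");im=robot.camera("wrist");np.save("m1.npy",m,allow_pickle=True)
cv2.imwrite("pics/w1.png",im[:,:,::-1])
u=proj(m,[.607,.178,.012])[0];print(u)
cv2.imwrite("pics/w1b.png",cv2.resize(im[:,:,::-1],None,fx=1.5,fy=1.5,interpolation=cv2.INTER_CUBIC))
E
```

```text
t 1.68 pos [0.6872 0.1327 0.2413] w 86.82 F [ 0.84  0.36 -0.61] M [-0.06  0.03  0.03]
tool y dir yaw deg 64.63 tool x [-0.0174 -0.0086 -0.9998]
shift mm [ -8.7   6.5 -10.1]
[265.65986157  99.93470051]
```

View pics/w1b.png

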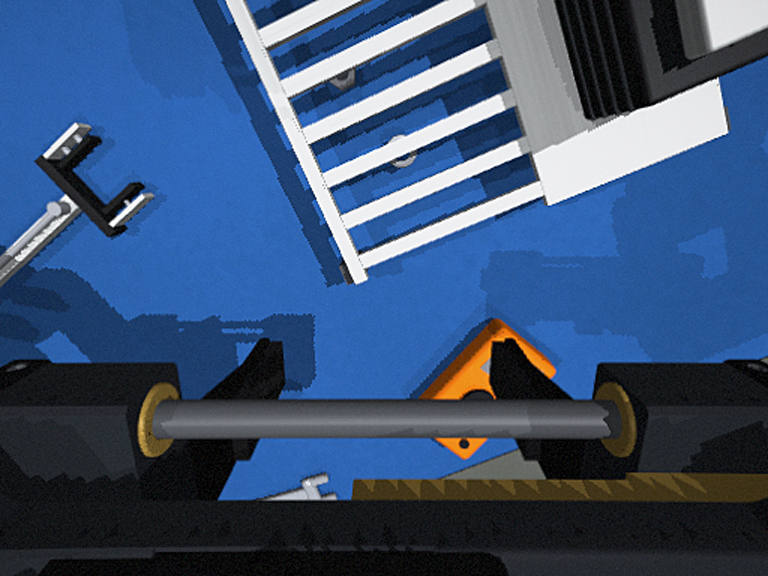

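The wrist view shows the round ring at (401,151) under a slat, the nut at (343,78), and the reacher head at about (40–150, 125–235). I'll enlarge the ring and the head.

```bash
python3 - <<'E'
import cv2,numpy as np
a=cv2.imread("pics/w1.png")
r=cv2.resize(a[80:122,242:292],None,fx=8,fy=8,interpolation=cv2.INTER_CUBIC)
h=cv2.resize(a[78:162,16:110],None,fx=4,fy=4,interpolation=cv2.INTER_CUBIC)
k=cv2.resize(a[150:192,222:272],None,fx=6,fy=6,interpolation=cv2.INTER_CUBIC)
c=np.zeros((600,790,3),np.uint8);c[:336,:400]=r;c[:336,410:786]=h;c[340:592,:300]=k
cv2.imwrite("pics/c4.png",c)
E
```

```text
(no output)
```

View pics/c4.png

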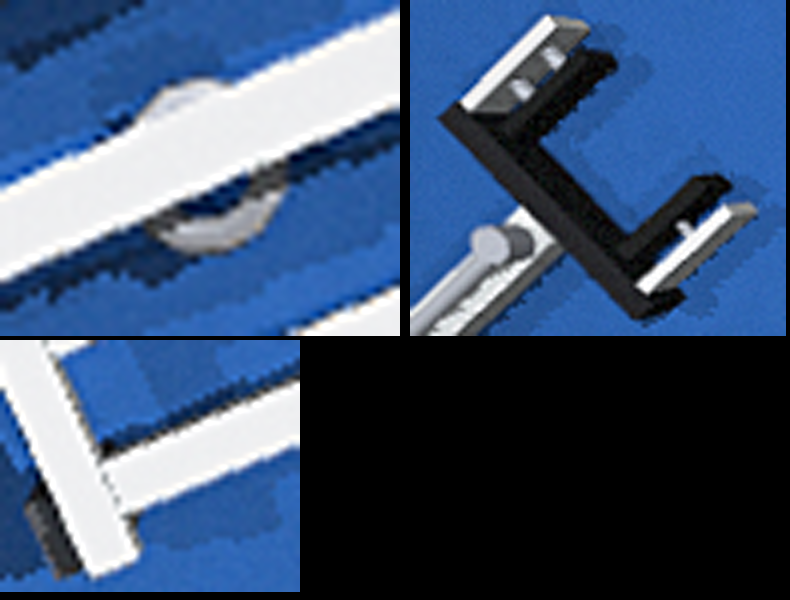

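The ring's outer arcs are visible on both sides of the slat at (195,77) and (215,250). Both jaws are clear: the fixed pad runs (620,235)–(705,175) and the moving pad (525,135)–(618,68).

```bash
python3 - <<'E'
from h import *
m=np.load("m1.npy",allow_pickle=True).item()
r=lambda p:src(p,8,[242,80]); h=lambda p:src((p[0]-410,p[1]),4,[16,78]); k=lambda p:src((p[0],p[1]-340),6,[222,150])
P=[(150,112),(170,88),(195,77),(225,80),(285,185),(278,205),(260,235),(235,248),(210,250),(180,240),(160,228)]
W=np.array([ray(m,r(p),.016) for p in P])[:,:2]
f=lambda c:np.hypot(*(W-c).T)-.014
q=least_squares(f,[.607,.178]);print("ring",q.x.round(4),(q.fun*1e3).round(1))
f=lambda c:np.hypot(*(W-c[:2]).T)-c[2]
print("free radius",least_squares(f,[.607,.178,.014]).x.round(4))
w=ray(m,k((92,578)),.0558);print("corner wrist",w.round(4),"rackfit",world([.5399,.2464,-.0475],(.16,-.14,.056)).round(4))
yaw=1.7882;e=np.array([np.cos(yaw),np.sin(yaw)]);n=np.array([-e[1],e[0]]);o=np.array([.5602,-.2666])
for nm,p,z in [("bar rear +y (170,42)",(440,115),.02),("bar rear -y(170,-42)",(640,318),.02),("fix pad a",(620,237),.019),("fix pad b tip",(703,177),.019),("mov pad a",(527,135),.019),("mov pad b tip",(618,68),.019),("fix tip outer(223,-38)",(752,210),.019),("mov tip outer(223,41)",(550,14),.019)]:
    w=ray(m,h(p),z);d=w[:2]-o;print(nm,w[:2].round(4),(np.array([d@e,d@n])*1000).round(1))
d=q.x-[.5399,.2464];c,s=np.cos(-.0475),np.sin(-.0475);print("ring in rack",c*d[0]+s*d[1],-s*d[0]+c*d[1]+.14)
rel((.56,-.267,.2),1.788)
E
```

```text
ring [0.6083 0.1805] [-1.4 -0.7 -0.6 -1.2 -1.4 -1.1 -0.1 -0.1 -0.4 -1.  -1. ]
free radius [0.6085 0.1805 0.0131]
corner wrist [0.6907 0.098  0.0558] rackfit [[0.6931 0.099  0.056 ]]
bar rear +y (170,42) [ 0.4803 -0.111 ] [169.2  44.5]
bar rear -y(170,-42) [ 0.5621 -0.0922] [169.9 -39.5]
fix pad a [ 0.5366 -0.0825] [184.8 -16.7]
fix pad b tip [ 0.5322 -0.0458] [221.6 -20.3]
mov pad a [ 0.4968 -0.0901] [186.   23.8]
mov pad b tip [ 0.4925 -0.0506] [225.5  19.6]
fix tip outer(223,-38) [ 0.548  -0.0373] [226.6 -37.6]
mov tip outer(223,41) [ 0.4701 -0.0603] [220.9  43.5]
ring in rack 0.07147938729490193 0.07746999435950502
t 1.73 pos [0.6865 0.1337 0.2414] w 87.26 F [-1.06  0.04 -0.61] M [0.04 0.01 0.03]
tool y dir yaw deg 64.68 tool x [-0.0183 -0.0077 -0.9998]
shift mm [  46.8 -415.6   57.7]
twist deg (tool x down: + = cw from above) -37.77
```

Request:
carry_out(
  commands=[
    [[1, 0, 0, 0, -6], [1, 0, 0, 0, -6], [1, 0, 0, 0, -6], [1, 0, 0, 0, -6], [1, 0, 0, 0, -6], [1, 0, 0, 0, -6], [1, 0, 0, 0, 0], [1, 0, 0, 0, 0]],
  ],
)

```text
time: 2.4
position: [0.6796, 0.1412, 0.24]
tool_rot: [-0.082, 0.711, 0.078, 0.694]
ft_force: [0.1, 0.0, -0.3]
grip_width: 0.0871
```

```bash
python3 -c "
from h import *
rel((.559,-.267,.2),1.793)"
```

```text
t 2.4 pos [0.6796 0.1412 0.24  ] w 87.13 F [ 0.13  0.03 -0.31] M [0.06 0.02 0.05]
tool y dir yaw deg 102.94 tool x [-0.0244 -0.0083 -0.9997]
shift mm [  46.3 -370.7 -207.9]
twist deg (tool x down: + = cw from above) 0.21
```

Request:
carry_out(
  commands=[
    [[1, 0, -28, -16, 0], [1, 0, -28, -16, 0], [1, 0, -28, -16, 0], [1, 0, -28, -16, 0], [1, 0, -28, -16, 0], [1, 0, -28, -16, 0], [1, 0, -28, -16, 0], [1, 0, -28, -16, 0]],
  ],
)

```text
time: 3.07
position: [0.601, -0.1014, 0.2432]
tool_rot: [-0.08, 0.711, 0.078, 0.695]
ft_force: [0.4, 0.1, -0.0]
grip_width: 0.0867
```

Request:
carry_out(
  commands=[
    [[1, 0, -28, -16, 0], [1, 0, -28, -16, 0], [1, 0, -28, -16, 0], [1, 0, -28, -16, 0], [1, 0, -12, -6, 0], [1, 0, 0, 0, 0], [1, 0, 0, 0, 0]],
  ],
)

```text
time: 3.65
position: [0.5549, -0.247, 0.2461]
tool_rot: [-0.074, 0.711, 0.07, 0.696]
ft_force: [0.7, 0.1, 0.1]
grip_width: 0.0871
```

```bash
python3 -c "
from h import *
rel((.559,-.267,.2),1.793)"
```

```text
t 3.65 pos [ 0.5549 -0.247   0.2461] w 87.1 F [0.67 0.15 0.15] M [ 0.08 -0.06 -0.02]
tool y dir yaw deg 101.71 tool x [-0.0206 -0.0077 -0.9998]
shift mm [ 46.2 -20.3   1. ]
twist deg (tool x down: + = cw from above) -1.03
```

Request:
carry_out(
  commands=[
    [[1, 10, -10, 0.5, -0.5], [1, 10, -10, 0.5, -0.5], [1, 10, -2, 0, 0], [1, 0, 0, 0, 0], [1, 0, 0, 0, 0]],
  ],
)

```text
time: 4.07
position: [0.5623, -0.2642, 0.2121]
tool_rot: [-0.081, 0.71, 0.08, 0.695]
ft_force: [-0.3, -0.3, -0.2]
grip_width: 0.0871
```

```bash
python3 - <<'E'
from h import *
rel((.559,-.267,.12),1.793)
m=robot.camera_model("wrist");im=robot.camera("wrist");np.save("m2.npy",m,allow_pickle=True)
im=np.ascontiguousarray(im[:,:,::-1])
big=cv2.resize(im,None,fx=1.5,fy=1.5,interpolation=cv2.INTER_CUBIC)
p=[.559,-.267,1.793]
for P in [(-.032,-.013,.112),(-.032,.013,.112),(.032,.012,.112),(.032,-.012,.112),(.17,.042,.02),(.17,-.042,.02)]:
    u=proj(m,world(p,P))[0];print(P,(u*1.5).round(1));cv2.circle(big,tuple(int(v) for v in u*1.5),3,(0,0,255),1)
cv2.imwrite("pics/w2.png",big)
E
```

```text
t 4.07 pos [ 0.5623 -0.2642  0.2121] w 87.13 F [-0.31 -0.29 -0.21] M [ 0.04 -0.02 -0.02]
tool y dir yaw deg 103.09 tool x [-0.0211 -0.0048 -0.9998]
shift mm [92.2 -2.  -1.9]
twist deg (tool x down: + = cw from above) 0.36
(-0.032, -0.013, 0.112) [335.  307.8]
(-0.032, 0.013, 0.112) [333.9 269.1]
(0.032, 0.012, 0.112) [434.  271.2]
(0.032, -0.012, 0.112) [432.7 306.9]
(0.17, 0.042, 0.02) [590.7 210.9]
(0.17, -0.042, 0.02) [577.3 307.6]
```

View pics/w2.png

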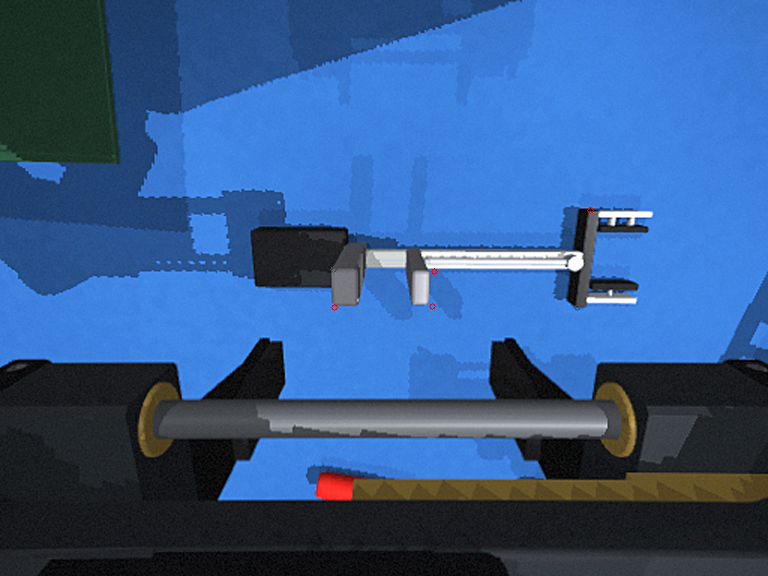

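The overlay matches the handle rear face and head bar to within 1–2 px. The trigger front reads at 428 against a predicted 433, about 3 mm, which is within the finger clearance. Descending.

Request:
carry_out(
  commands=[
    [[1, 20, -1, -0.5, 0.1], [1, 20, -1, -0.5, 0], [1, 20, 0, 0, 0], [1, 20, 0, 0, 0], [1, 20, 0, 0, 0], [1, 20, 0, 0, 0], [1, 10, 0, 0, 0], [1, 0, 0, 0, 0]],
  ],
)

```text
time: 4.78
position: [0.5633, -0.264, 0.0801]
tool_rot: [-0.084, 0.708, 0.08, 0.697]
ft_force: [0.9, -0.3, 0.5]
grip_width: 0.0873
```

```bash
python3 -c "
from h import *
rel((.559,-.2675,.069),1.793)"
```

```text
t 4.78 pos [ 0.5633 -0.264   0.0801] w 87.31 F [ 0.86 -0.31  0.51] M [0.03 0.04 0.03]
tool y dir yaw deg 103.29 tool x [-0.015  -0.0078 -0.9999]
shift mm [11.2 -2.4 -4.8]
twist deg (tool x down: + = cw from above) 0.56
```

Request:
carry_out(
  commands=[
    [[1, 6, -2, -4, 0.3], [1, 6, -1, -1.5, 0.3], [1, 0, 0, 0, 0], [1, 0, 0, 0, 0]],
  ],
)

```text
time: 5.12
position: [0.5597, -0.269, 0.0696]
tool_rot: [-0.081, 0.707, 0.075, 0.698]
ft_force: [-0.2, 0.9, 0.1]
grip_width: 0.0873
```

```bash
python3 -c "
from h import *
rel((.559,-.2675,.069),1.793)
rel((.559,-.2675,.069),1.793)"
```

```text
t 5.12 pos [ 0.5597 -0.269   0.0696] w 87.26 F [-0.19  0.91  0.14] M [ 0.01  0.02 -0.  ]
tool y dir yaw deg 102.69 tool x [-0.0119 -0.01   -0.9999]
shift mm [ 0.6  1.7 -0.3]
twist deg (tool x down: + = cw from above) -0.04
t 5.12 pos [ 0.5597 -0.269   0.0696] w 87.26 F [-0.19  0.91  0.14] M [ 0.01  0.02 -0.  ]
tool y dir yaw deg 102.69 tool x [-0.0119 -0.01   -0.9999]
shift mm [ 0.6  1.7 -0.3]
twist deg (tool x down: + = cw from above) -0.04
```

Request:
carry_out(
  commands=[
    [[0.69, 0, 0, 0, 0], [0.69, 0, 0, 0, 0], [0.69, 0, 0, 0, 0], [0.69, 0, 0, 0, 0], [0.69, 0, 0, 0, 0], [0.69, 0, 0, 0, 0]],
  ],
  force=5,
)

```text
time: 5.62
position: [0.5611, -0.2701, 0.0726]
tool_rot: [-0.082, 0.706, 0.074, 0.7]
ft_force: [-0.2, -0.9, -2.3]
grip_width: 0.0644
```

Request:
carry_out(
  commands=[
    [[0.69, 0, 0, 0, 0], [0.69, 0, 0, 0, 0], [0.69, 0, 0, 0, 0], [0.69, 0, 0, 0, 0], [0.69, 0, 0, 0, 0], [0.69, 0, 0, 0, 0]],
  ],
  force=12,
)

```text
time: 6.12
position: [0.5615, -0.2712, 0.0726]
tool_rot: [-0.082, 0.706, 0.073, 0.7]
ft_force: [-0.5, -1.0, -0.8]
grip_width: 0.06
```

```bash
python3 -c "
from h import *
rel((.559,-.2675,.069),1.793)"
```

```text
t 6.12 pos [ 0.5615 -0.2712  0.0726] w 60.0 F [-0.5  -1.   -0.75] M [0.24 0.07 0.02]
tool y dir yaw deg 102.64 tool x [-0.007  -0.0136 -0.9999]
shift mm [ 3.5  4.2 -1.6]
twist deg (tool x down: + = cw from above) -0.09
```

Request:
carry_out(
  commands=[
    [[0.69, -4, 0, 0, 0], [0.69, -4, 0, 0, 0], [0.69, -4, 0, 0, 0], [0.69, 0, 0, 0, 0], [0.69, 0, 0, 0, 0]],
  ],
)

```text
time: 6.53
position: [0.5598, -0.269, 0.0839]
tool_rot: [-0.081, 0.707, 0.075, 0.698]
ft_force: [-0.1, 0.1, -2.6]
grip_width: 0.0604
```

```bash
python3 - <<'E'
from h import *
rel((.590,-.165,.078),1.523)
m=robot.camera_model("wrist");im=robot.camera("wrist");np.save("m3.npy",m,allow_pickle=True)
im=im[:,:,::-1];cv2.imwrite("pics/w3r.png",im)
c=cv2.resize(im[120:230,330:510],None,fx=4,fy=4,interpolation=cv2.INTER_CUBIC);cv2.imwrite("pics/w3.png",c)
E
```

```text
t 6.53 pos [ 0.5598 -0.269   0.0839] w 60.43 F [-0.11  0.1  -2.58] M [ 0.08 -0.08 -0.04]
tool y dir yaw deg 102.66 tool x [-0.0111 -0.0103 -0.9999]
shift mm [ 4.5 94.9 52.3]
twist deg (tool x down: + = cw from above) 15.4
```

View pics/w3.png

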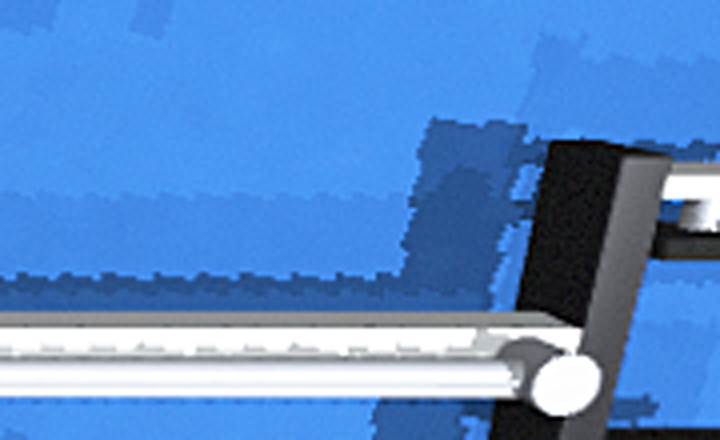

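```bash
python3 - <<'E'
from h import *
m=np.load("m3.npy",allow_pickle=True).item()
p,T,o=tool()
for c in [(622,152),(620,154)]:
    w=ray(m,src(c,4,[330,120]),.031);t=T.T@(w-p)*1000;print(w.round(4),"in tool",t.round(1),"reacher origin in tool y,z:",(t[1]-170).round(1),(t[2]+42).round(1))
# shaft edges at tool: top edge rows 325(top,-?) lines
for c in [(200,326),(200,396)]:
    w=ray(m,src(c,4,[330,120]),.031);print((T.T@(w-p)*1000).round(1))
E
```

```text
[ 0.4785 -0.1117  0.031 ] in tool [ 52.2 171.7 -44.3] reacher origin in tool y,z: 1.7 -2.3
[ 0.479  -0.1119  0.031 ] in tool [ 52.2 171.5 -43.9] reacher origin in tool y,z: 1.5 -1.9
[52.3 97.2 -9.4]
[52.1 99.   5.5]
```

Request:
carry_out(
  commands=[
    [[0.69, 0, 5, 3, 3], [0.69, 0, 10, 4, 4], [0.69, 0, 10, 4, 4], [0.69, 0, 10, 4, 3], [0.69, 0, 10, 4, 0], [0.69, 0, 10, 4, 0], [0.69, 0, 5, 2, 0], [0.69, 0, 0, 0, 0]],
  ],
)

```text
time: 7.25
position: [0.5822, -0.2052, 0.0822]
tool_rot: [0.008, 0.711, -0.015, 0.703]
ft_force: [0.3, -0.3, -2.5]
grip_width: 0.06
```

```bash
python3 - <<'E'
from h import *
rel((.597,-.165,.0745),1.523)
E
```

```text
t 7.25 pos [ 0.5822 -0.2052  0.0822] w 59.98 F [ 0.26 -0.35 -2.51] M [0.01 0.   0.08]
tool y dir yaw deg 88.11 tool x [-0.0119 -0.0103 -0.9999]
shift mm [ 7.1 40.8 13.5]
twist deg (tool x down: + = cw from above) 0.85
```

Request:
carry_out(
  commands=[
    [[0.69, 0, 10, 4, 0.4], [0.69, 1, 10, 4, 0.4], [0.69, 2, 10, 4, 0], [0.69, 2, 8, 1, 0], [0.69, 2, 0, 0, 0], [0.69, 0, 0, 0, 0], [0.69, 0, 0, 0, 0]],
  ],
)

```text
time: 7.83
position: [0.5993, -0.1644, 0.0744]
tool_rot: [0.012, 0.71, -0.02, 0.703]
ft_force: [-0.2, 0.2, -1.2]
grip_width: 0.0603
```

```bash
python3 - <<'E'
from h import *
rel((.597,-.165,.0745),1.523)
E
```

```text
t 7.83 pos [ 0.5993 -0.1644  0.0744] w 60.32 F [-0.25  0.18 -1.21] M [ 0.33  0.01 -0.01]
tool y dir yaw deg 87.39 tool x [-0.0102 -0.0119 -0.9999]
shift mm [-0.1 -0.7 -2.2]
twist deg (tool x down: + = cw from above) 0.13
```

Request:
carry_out(
  commands=[
    [[0.69, -2, -1, -1.5, 0.1], [0.69, 0, 0, 0, 0], [0.69, 0, 0, 0, 0]],
  ],
)

```text
time: 8.08
position: [0.5971, -0.166, 0.0763]
tool_rot: [0.013, 0.711, -0.021, 0.703]
ft_force: [-0.5, -0.1, -3.5]
grip_width: 0.0598
```

```bash
python3 - <<'E'
from h import *
rel((.6033,-.0302,.0765),1.523)
im=robot.camera("side")[:,:,::-1]
cv2.imwrite("pics/s4r.png",im)
cv2.imwrite("pics/s4.png",cv2.resize(im[165:305,200:330],None,fx=4.2,fy=4.2,interpolation=cv2.INTER_CUBIC))
E
```

```text
t 8.08 pos [ 0.5971 -0.166   0.0763] w 59.85 F [-0.46 -0.15 -3.49] M [ 0.04 -0.06  0.01]
tool y dir yaw deg 87.24 tool x [-0.011  -0.0119 -0.9999]
shift mm [ -1.8 135.9  -0.3]
twist deg (tool x down: + = cw from above) -0.02
```

View pics/s4.png

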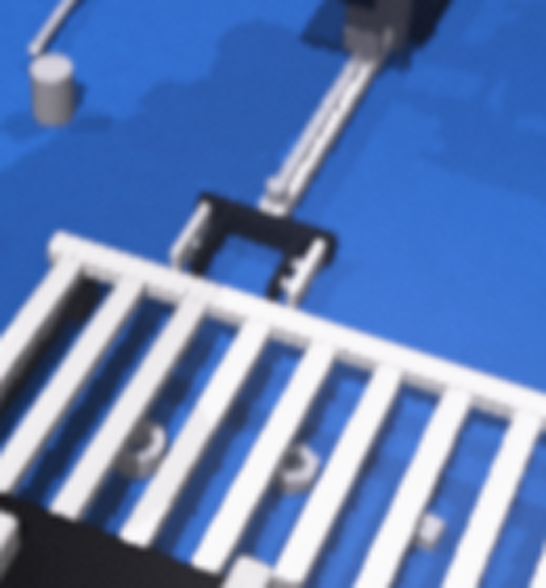

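The reacher hangs free in front of the lane. The bar ends are at (203,197) and (334,238) and the ring at (147,447). Next I'll check the jaw-to-ring lateral offset using only this camera.

```bash
python3 - <<'E'
from h import *
D=robot.camera_model("side");f=lambda p:src(p,4.2,[200,165])
a=ray(D,f((205,196)),.0215)[:2];b=ray(D,f((334,236)),.0215)[:2];print("bar ends",a.round(4),b.round(4),np.hypot(*(a-b)))
u=np.array([.0475,.9989]);n=np.array([-u[1],u[0]]);c=(a+b)/2
p=np.array([.5971,-.166]);org=p+.0017*u+.002*n;print("exp bar ctr",(org+.17*u).round(4),"meas",c.round(4))
X=lambda r:np.array([[r[0]+.014*np.cos(t),r[1]+.014*np.sin(t),z] for z in(0,.016) for t in np.linspace(0,6.28,60)])
for r in [(.6083,.1805),(.6105,.1795),(.6083,.1775)]:
    q=(proj(D,X(r))-[200,165]+.5)*4.2-.5;h=cv2.convexHull(q.astype(np.float32))[:,0]
    print(r,"hull x",h[:,0].min().round(),h[:,0].max().round(),"y",h[:,1].min().round(),h[:,1].max().round(),"lat vs side bar mm",((np.array(r)-c)@n*1e3).round(1),"vs wrist",((np.array(r)-org)@n*1e3).round(1))
E
```

```text
bar ends [0.6435 0.0081] [0.5637 0.0109] 0.07981952593976153
exp bar ctr [0.6033 0.0056] meas [0.6036 0.0095]
(0.6083, 0.1805) hull x 113.0 169.0 y 418.0 482.0 lat vs side bar mm 3.4 vs wrist 3.3
(0.6105, 0.1795) hull x 110.0 166.0 y 416.0 479.0 lat vs side bar mm 1.2 vs wrist 1.0
(0.6083, 0.1775) hull x 116.0 171.0 y 414.0 478.0 lat vs side bar mm 3.3 vs wrist 3.1
```

Both cameras put the ring at 1–3 mm lateral in the reacher frame, which is near mid-jaw. Sliding in.

Request:
carry_out(
  commands=[
    [[0.69, 0, 8, 0, 0], [0.69, 0, 10, 0, 0], [0.69, 0, 10, 0, 0], [0.69, 0, 10, 0, 0], [0.69, 0, 10, 0, 0], [0.69, 0, 10, 0, 0], [0.69, 0, 0, 0, 0]],
  ],
)

```text
time: 8.72
position: [0.5992, -0.1016, 0.0752]
tool_rot: [0.014, 0.711, -0.021, 0.703]
ft_force: [0.7, -0.3, -3.9]
grip_width: 0.06
```

```bash
python3 - <<'E'
from h import *
rel((.6033,-.032,.0765),1.523)
E
```

```text
t 8.72 pos [ 0.5992 -0.1016  0.0752] w 59.99 F [ 0.66 -0.28 -3.89] M [ 0.11  0.   -0.04]
tool y dir yaw deg 87.16 tool x [-0.0123 -0.0105 -0.9999]
shift mm [-2.1 69.7  0.7]
twist deg (tool x down: + = cw from above) -0.1
```

Request:
carry_out(
  commands=[
    [[0.69, -1, 10, 0.5, 0], [0.69, -0.5, 10, 0, 0], [0.69, 0, 10, 0, 0], [0.69, 0, 10, 0, 0], [0.69, 0, 8, 0, 0], [0.69, 0, 8, 0, 0], [0.69, 0, 0, 0, 0], [0.69, 0, 0, 0, 0]],
  ],
)

```text
time: 9.38
position: [0.6031, -0.0378, 0.0763]
tool_rot: [0.012, 0.711, -0.02, 0.703]
ft_force: [-0.0, -0.0, -2.4]
grip_width: 0.06
```

```bash
python3 - <<'E'
from h import *
rel((.6033,-.032,.0765),1.523)
E
```

```text
t 9.38 pos [ 0.6031 -0.0378  0.0763] w 59.97 F [-0.05 -0.04 -2.39] M [ 0.05 -0.    0.03]
tool y dir yaw deg 87.34 tool x [-0.0116 -0.0111 -0.9999]
shift mm [-0.3  5.8 -0. ]
twist deg (tool x down: + = cw from above) 0.07
```

Request:
carry_out(
  commands=[
    [[0.69, 0, 5, 0, 0], [0.69, 0, 0, 0, 0], [0.69, 0, 0, 0, 0]],
  ],
)

```text
time: 9.63
position: [0.6035, -0.033, 0.0762]
tool_rot: [0.012, 0.711, -0.021, 0.703]
ft_force: [0.1, -1.2, -4.0]
grip_width: 0.0603
```

```bash
python3 - <<'E'
from h import *
rel((.6033,-.032,.0765),1.523)
a=robot.camera("side")[:,:,::-1];b=robot.camera("scene")[:,:,::-1]
a=cv2.resize(a[215:305,195:285],None,fx=5,fy=5,interpolation=cv2.INTER_CUBIC)
b=cv2.resize(b[155:245,270:340],None,fx=5,fy=5,interpolation=cv2.INTER_CUBIC)
cv2.imwrite("pics/s5.png",np.hstack([a,b]))
E
```

```text
t 9.63 pos [ 0.6035 -0.033   0.0762] w 60.34 F [ 0.1  -1.23 -4.05] M [ 0.05 -0.03 -0.01]
tool y dir yaw deg 87.31 tool x [-0.0113 -0.0117 -0.9999]
shift mm [-0.3  1.  -0.3]
twist deg (tool x down: + = cw from above) 0.05
```

View pics/s5.png

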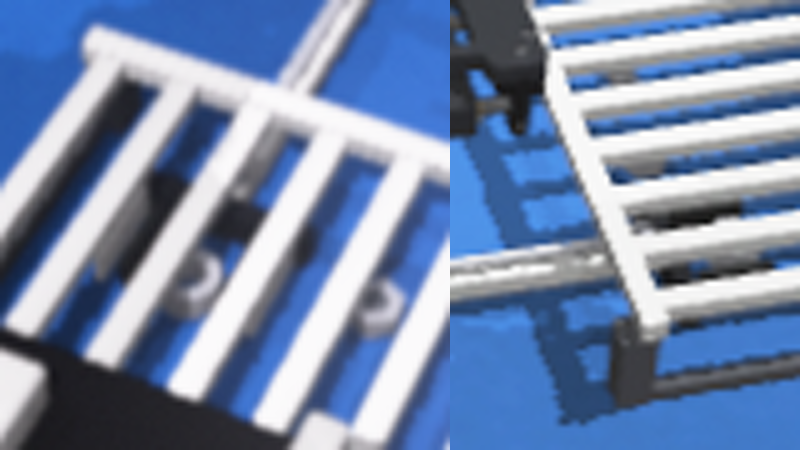

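The ring at (190,283) sits between the fixed pad arm (≈110,260) and the moving arm (≈260,320), and hasn't moved. Squeezing in small steps with a capped force.

Request:
carry_out(
  commands=[
    [[0.68, 0, 0, 0, 0], [0.67, 0, 0, 0, 0], [0.66, 0, 0, 0, 0], [0.65, 0, 0, 0, 0], [0.64, 0, 0, 0, 0], [0.63, 0, 0, 0, 0], [0.62, 0, 0, 0, 0], [0.62, 0, 0, 0, 0]],
  ],
  force=10.5,
)

```text
time: 10.4
position: [0.6028, -0.0347, 0.0761]
tool_rot: [0.013, 0.711, -0.021, 0.702]
ft_force: [-0.9, -0.4, -3.6]
grip_width: 0.0542
```

Request:
carry_out(
  commands=[
    [[0.61, 0, 0, 0, 0], [0.6, 0, 0, 0, 0], [0.6, 0, 0, 0, 0]],
  ],
)

```text
time: 10.65
position: [0.6022, -0.0346, 0.0759]
tool_rot: [0.012, 0.712, -0.021, 0.702]
ft_force: [-0.1, -0.7, -2.4]
grip_width: 0.0528
```

Request:
carry_out(
  commands=[
    [[0.59, 0, 0, 0, 0], [0.58, 0, 0, 0, 0], [0.58, 0, 0, 0, 0]],
  ],
)

```text
time: 10.9
position: [0.6018, -0.0346, 0.0758]
tool_rot: [0.012, 0.712, -0.021, 0.702]
ft_force: [-0.9, -0.6, -3.0]
grip_width: 0.0511
```

Request:
carry_out(
  commands=[
    [[0.57, 0, 0, 0, 0], [0.56, 0, 0, 0, 0], [0.56, 0, 0, 0, 0]],
  ],
)

```text
time: 11.15
position: [0.6016, -0.0346, 0.0758]
tool_rot: [0.012, 0.712, -0.021, 0.701]
ft_force: [0.3, 0.3, -3.6]
grip_width: 0.0495
```

Request:
carry_out(
  commands=[
    [[0.56, 0, 0, 0, 0], [0.56, 0, 0, 0, 0], [0.56, 0, 0, 0, 0], [0.56, 0, 0, 0, 0]],
  ],
)

```text
time: 11.48
position: [0.6016, -0.0346, 0.0758]
tool_rot: [0.012, 0.712, -0.021, 0.701]
ft_force: [-0.2, -0.4, -4.4]
grip_width: 0.0489
```

Request:
carry_out(
  commands=[
    [[0.55, 0, 0, 0, 0], [0.54, 0, 0, 0, 0], [0.54, 0, 0, 0, 0], [0.54, 0, 0, 0, 0], [0.54, 0, 0, 0, 0], [0.54, 0, 0, 0, 0]],
  ],
)

```text
time: 11.98
position: [0.6016, -0.0345, 0.0758]
tool_rot: [0.012, 0.712, -0.021, 0.701]
ft_force: [-1.0, -1.0, -3.0]
grip_width: 0.0473
```

Request:
carry_out(
  commands=[
    [[0.53, 0, 0, 0, 0], [0.52, 0, 0, 0, 0], [0.52, 0, 0, 0, 0], [0.52, 0, 0, 0, 0], [0.52, 0, 0, 0, 0], [0.52, 0, 0, 0, 0]],
  ],
)

```text
time: 12.48
position: [0.6016, -0.0345, 0.0758]
tool_rot: [0.012, 0.712, -0.021, 0.701]
ft_force: [0.2, -1.0, -3.2]
grip_width: 0.0462
```

Request:
carry_out(
  commands=[
    [[0.51, 0, 0, 0, 0], [0.51, 0, 0, 0, 0], [0.51, 0, 0, 0, 0], [0.51, 0, 0, 0, 0], [0.51, 0, 0, 0, 0], [0.51, 0, 0, 0, 0]],
  ],
)

```text
time: 12.98
position: [0.6017, -0.0345, 0.0758]
tool_rot: [0.012, 0.712, -0.021, 0.701]
ft_force: [-0.7, -0.5, -3.4]
grip_width: 0.0461
```

Request:
carry_out(
  commands=[
    [[0.5, 0, 0, 0, 0], [0.5, 0, 0, 0, 0], [0.5, 0, 0, 0, 0], [0.5, 0, 0, 0, 0], [0.5, 0, 0, 0, 0], [0.5, 0, 0, 0, 0]],
  ],
)

```text
time: 13.48
position: [0.6016, -0.0345, 0.0758]
tool_rot: [0.012, 0.712, -0.021, 0.701]
ft_force: [-0.6, -0.3, -3.7]
grip_width: 0.0457
```

Request:
carry_out(
  commands=[
    [[0.5, 0, 0, 0, 0], [0.5, 0, 0, 0, 0], [0.5, 0, 0, 0, 0], [0.5, 0, 0, 0, 0], [0.5, 0, 0, 0, 0], [0.5, 0, 0, 0, 0]],
  ],
  force=11.2,
)

```text
time: 13.98
position: [0.6017, -0.0345, 0.0758]
tool_rot: [0.012, 0.712, -0.021, 0.702]
ft_force: [-0.1, -0.4, -2.9]
grip_width: 0.0455
```

Request:
carry_out(
  commands=[
    [[0.5, 0, 0, 0, 0], [0.5, 0, 0, 0, 0], [0.5, 0, 0, 0, 0], [0.5, 0, 0, 0, 0], [0.5, 0, 0, 0, 0], [0.5, 0, 0, 0, 0]],
  ],
  force=12,
)

```text
time: 14.48
position: [0.6018, -0.0346, 0.0759]
tool_rot: [0.012, 0.712, -0.021, 0.702]
ft_force: [-1.2, -0.1, -2.3]
grip_width: 0.0452
```

Request:
carry_out(
  commands=[
    [[0.5, 0, 0, 0, 0], [0.5, 0, 0, 0, 0], [0.5, 0, 0, 0, 0], [0.5, 0, 0, 0, 0], [0.5, 0, 0, 0, 0], [0.5, 0, 0, 0, 0]],
  ],
  force=12.7,
)

```text
time: 14.98
position: [0.6019, -0.0346, 0.0759]
tool_rot: [0.012, 0.712, -0.021, 0.702]
ft_force: [-0.8, 0.4, -2.8]
grip_width: 0.0448
```

Contact was felt at about 46 mm width (travel ≈18 mm), and each further newton now gives only ~0.4 mm, so I'm holding at roughly 3 N. Drawing out.

Request:
carry_out(
  commands=[
    [[0.5, 0, -3, 0, 0], [0.5, 0, -5, 0, 0], [0.5, 0, -7, 0, 0], [0.5, 0, -8, 0, 0], [0.5, 0, -8, 0, 0], [0.5, 0, -8, 0, 0], [0.5, 0, -8, 0, 0], [0.5, 0, -8, 0, 0]],
  ],
)

```text
time: 15.65
position: [0.6, -0.0944, 0.0764]
tool_rot: [0.012, 0.711, -0.021, 0.703]
ft_force: [-0.2, 0.4, -3.5]
grip_width: 0.0442
```

```bash
python3 - <<'E'
from h import *
rel((.592,-.24,.0762),1.523)
E
```

```text
t 15.65 pos [ 0.6    -0.0944  0.0764] w 44.23 F [-0.25  0.44 -3.52] M [-0.15 -0.04  0.02]
tool y dir yaw deg 87.29 tool x [-0.0126 -0.0124 -0.9998]
shift mm [   2.1 -145.8   -1.1]
twist deg (tool x down: + = cw from above) 0.03
```

Request:
carry_out(
  commands=[
    [[0.51, 0, -5, 0, 0], [0.51, 0, -8, 0, 0], [0.51, 0, -8, 0, 0], [0.51, 0, -8, 0, 0], [0.51, 0, -8, 0, 0], [0.51, 0, -8, 0, 0], [0.51, 0, -8, 0, 0], [0.51, 0, -8, 0, 0]],
  ],
  force=12.4,
)

```text
time: 16.32
position: [0.5965, -0.1633, 0.0771]
tool_rot: [0.012, 0.711, -0.022, 0.703]
ft_force: [0.7, -0.4, -4.2]
grip_width: 0.0448
```

Request:
carry_out(
  commands=[
    [[0.51, 0, -8, 0, 0], [0.51, 0, -9, 0, 0], [0.51, 0, -9, 0, 0], [0.51, 0, -9, 0, 0], [0.51, 0, -9, 0, 0], [0.51, 0, -9, 0, 0], [0.51, 0, -9, 0, 0], [0.51, 0, -9, 0, 0]],
  ],
)

```text
time: 16.98
position: [0.5925, -0.2419, 0.0781]
tool_rot: [0.012, 0.711, -0.022, 0.703]
ft_force: [0.8, 0.0, -4.1]
grip_width: 0.0445
```

Request:
carry_out(
  commands=[
    [[0.51, 0, -8, 0, 0], [0.51, 0, -6, 0, 0], [0.51, 0, -3, 0, 0], [0.51, 0, 0, 0, 0], [0.51, 0, 0, 0, 0]],
  ],
)

```text
time: 17.4
position: [0.5916, -0.2639, 0.0783]
tool_rot: [0.013, 0.711, -0.023, 0.703]
ft_force: [0.5, 0.2, -4.6]
grip_width: 0.0446
```

```bash
python3 - <<'E'
from h import *
rel((.592,-.24,.0762),1.523)
a=robot.camera("side")[:,:,::-1]
cv2.imwrite("pics/s6r.png",a)
cv2.imwrite("pics/s6.png",cv2.resize(a[120:300,200:350],None,fx=3.3,fy=3.3,interpolation=cv2.INTER_CUBIC))
E
```

```text
t 17.4 pos [ 0.5916 -0.2639  0.0783] w 44.57 F [ 0.5   0.23 -4.58] M [-0.15  0.06  0.  ]
tool y dir yaw deg 87.07 tool x [-0.0116 -0.014  -0.9998]
shift mm [ 1.7 24.  -0.8]
twist deg (tool x down: + = cw from above) -0.2
```

View pics/s6.png

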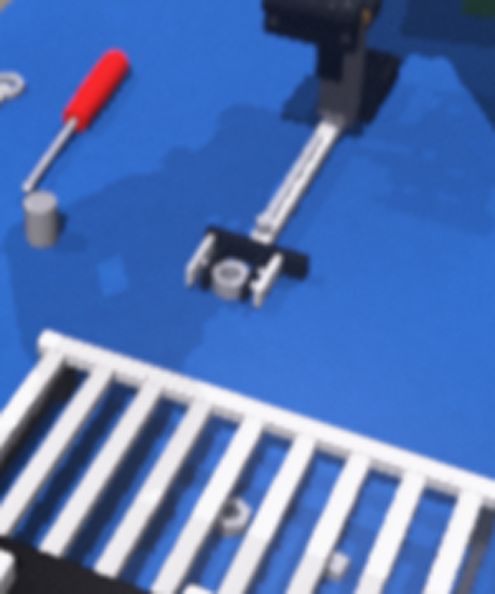

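The ring (230,278) is out and held between the jaws, about 15 cm in front of the rack. The nut, key block and socket are undisturbed. Setting down.

Request:
carry_out(
  commands=[
    [[0.51, 1.5, 0, 0, 0], [0.51, 1.5, 0, 0, 0], [0.51, 1, 0, 0, 0], [0.51, 0, 0, 0, 0]],
  ],
)

```text
time: 17.78
position: [0.5923, -0.263, 0.0752]
tool_rot: [0.012, 0.71, -0.023, 0.703]
ft_force: [-0.2, -0.7, 0.0]
grip_width: 0.0451
```

Request:
carry_out(
  commands=[
    [[0.51, 1, 0, 0, 0], [0.51, 0.7, 0, 0, 0], [0.51, 0, 0, 0, 0]],
  ],
)

```text
time: 18.03
position: [0.5927, -0.2631, 0.0749]
tool_rot: [0.012, 0.71, -0.023, 0.704]
ft_force: [-1.8, -1.3, -0.4]
grip_width: 0.045
```

```bash
python3 - <<'E'
from h import *
rel((.592,-.264,.0735),1.523)
E
```

```text
t 18.03 pos [ 0.5927 -0.2631  0.0749] w 45.03 F [-1.78 -1.34 -0.36] M [0.4  0.11 0.09]
tool y dir yaw deg 87.2 tool x [-0.0095 -0.0147 -0.9998]
shift mm [ 1.4 -0.9 -0.6]
twist deg (tool x down: + = cw from above) -0.07
```

Request:
carry_out(
  commands=[
    [[0.53, 1, 0, 0, 0], [0.55, 0.5, 0, 0, 0], [0.57, 0, 0, 0, 0], [0.59, 0, 0, 0, 0], [0.61, 0, 0, 0, 0], [0.63, 0, 0, 0, 0], [0.65, 0, 0, 0, 0], [0.67, 0, 0, 0, 0]],
  ],
)

```text
time: 18.7
position: [0.5924, -0.2585, 0.0728]
tool_rot: [0.015, 0.711, -0.021, 0.703]
ft_force: [0.8, 2.5, 1.6]
grip_width: 0.0569
```

Request:
carry_out(
  commands=[
    [[0.69, 0, 0, 0, 0], [0.71, 0, 0, 0, 0], [0.73, 0, 0, 0, 0], [0.75, 0, 0, 0, 0], [0.8, 0, 0, 0, 0], [0.9, 0, 0, 0, 0], [1, 0, 0, 0, 0], [1, 0, 0, 0, 0]],
  ],
)

```text
time: 19.37
position: [0.5939, -0.2613, 0.0737]
tool_rot: [0.012, 0.709, -0.022, 0.704]
ft_force: [-0.5, -0.7, -0.7]
grip_width: 0.0818
```

```bash
python3 - <<'E'
from h import *
rel((.592,-.264,.2),1.523)
E
```

```text
t 19.37 pos [ 0.5939 -0.2613  0.0737] w 81.85 F [-0.46 -0.72 -0.71] M [ 0.06  0.03 -0.02]
tool y dir yaw deg 87.2 tool x [-0.0072 -0.0139 -0.9999]
shift mm [-126.2   -4.6   -2.5]
twist deg (tool x down: + = cw from above) -0.06
```

Request:
carry_out(
  commands=[
    [[1, 0, 0, 0, 0], [1, -8, 0, 0, 0], [1, -12, 0, 0, 0], [1, -18, 0, 0, 0], [1, -20, 0, 0, 0], [1, -20, 0, 0, 0], [1, -20, 0, 0, 0], [1, -20, 0, 0, 0]],
  ],
)

```text
time: 20.03
position: [0.5924, -0.2597, 0.1969]
tool_rot: [0.013, 0.712, -0.022, 0.702]
ft_force: [0.7, -0.4, -0.7]
grip_width: 0.0867
```

Request:
carry_out(
  commands=[
    [[1, -20, 0, 0, 0], [1, -20, 0, 0, 0], [1, 0, 0, 0, 0], [1, 0, 0, 0, 0]],
  ],
)

```text
time: 20.37
position: [0.5956, -0.2607, 0.25]
tool_rot: [0.01, 0.707, -0.025, 0.707]
ft_force: [-0.6, 0.2, 0.2]
grip_width: 0.0871
```

```bash
python3 - <<'E'
from h import *
rel((.592,-.264,.2),1.523)
a=robot.camera("side")[:,:,::-1];b=robot.camera("scene")[:,:,::-1]
a=cv2.resize(a[120:300,200:340],None,fx=3,fy=3,interpolation=cv2.INTER_CUBIC)
b=cv2.resize(b[150:270,100:220],None,fx=3,fy=3,interpolation=cv2.INTER_CUBIC)
c=np.zeros((540,780,3),np.uint8);c[:,:420]=a;c[:360,420:]=b
cv2.imwrite("pics/s7.png",c)
E
```

```text
t 20.37 pos [ 0.5956 -0.2607  0.25  ] w 87.07 F [-0.59  0.23  0.15] M [0.02 0.02 0.03]
tool y dir yaw deg 87.2 tool x [-1.000e-04 -2.110e-02 -9.998e-01]
shift mm [50.1 -2.4 -3.5]
twist deg (tool x down: + = cw from above) -0.06
```

View pics/s7.png

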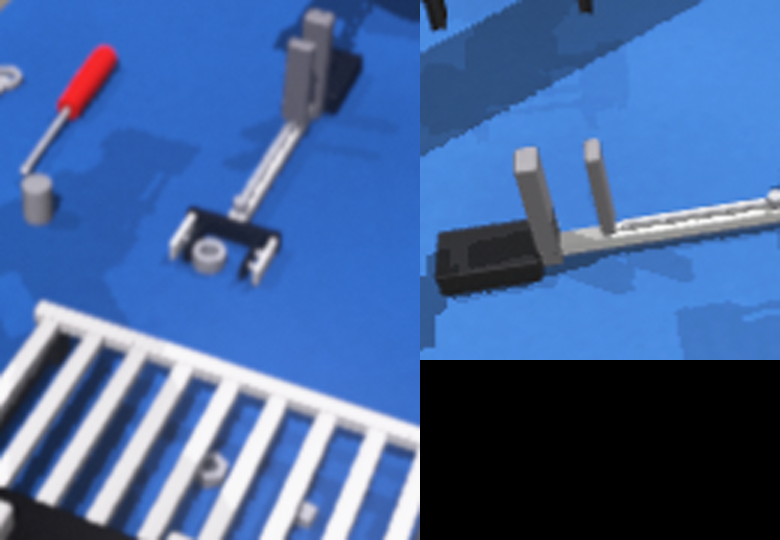

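The ring at (208,252) lies flat and whole between the open jaws, well clear of the rack. The reacher stands on its foot and head. The nut, key block and socket look unmoved.

```bash
python3 - <<'E'
from h import *
w=ray(robot.camera_model("side"),src((208,252),3,[200,120]),.008);print("ring",w.round(3),"clear of front",round(float(.1035-w[1]-.014),3))
print(robot.hand_in())
E
```

```text
ring [ 0.611 -0.05   0.008] clear of front 0.14
the job is handed in; nothing more can be done
None
```

The seal ring is out from under the rack, and I've handed the job in. No verdict was reported. It took about 20 s of the 72 s allowed.

- **Gripping the ring:** I took the reacher by handle and trigger and slid the open jaws in around the ring. The jaws met it at about 18 mm of trigger travel. I held it at about 12.5 N on the fingers, which I estimate puts 2.5–3 N on the ring.
- **Drawing out and release:** I drew the ring out still held, set the reacher down, let the jaws open and lifted the hand away.
- **Last checks:** In the final pictures the ring is flat and looks whole between the open jaws, about 14 cm clear of the front edge. The reacher stands on its foot and head with the trigger released. The nut, key block and socket look unmoved.
- **Disagreements:** The two cameras differed by about 2 mm on the ring's sideways position. During the hold, finger width varied between 45.1 and 44.2 mm, partly measurement noise, so the force on the ring is an estimate from the cap, not a direct reading. I viewed 13 pictures against the budget of 10, one more than the allowed overrun of one or two.

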